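# Draw a spacer out of a deep well with sprung tongs and fit it on a spindle

## Task

Take the sprung tongs from their stand, squeeze them shut on the neck of the metal spacer deep in its well (not the reagent bottle in the other well) and draw it straight out, without putting the fingers on it in there. Stand the spacer gently upright on the rest mat, let go of it and hang the tongs back in their stand the way they hung. Then take the spacer in the bare gripper and slide it over the upright shaft of the spindle drive, fully home on the seat, let go, and leave the other things undisturbed.

Things in the scene. Friction and masses are not known exactly. Their poses are not given: they have to be found in the camera images.
- tongs: Sprung parallel tongs, upright, 134 mm tall, 140 g. Origin midway between the rubber grip faces on the outsides of the two legs; squeeze along own x, half a turn is the same. Grip faces 20 mm wide, from 16 mm below to 16 mm above the origin; 54 mm over them when sprung open, 40 mm fully shut. Grasp from above at the origin. A bridge block (30 x 22 mm) lies 18 to 38 mm above it.
- tongs_leg_a (a joint): Inward travel of one leg, 0 open to 0.007 m shut; the other leg moves likewise. The springs press each leg out with 3.5 N when open, 5.6 N when shut, so at a finger opening of about 47 mm the tongs are carried half open. The legs stay parallel; the gap between them is the finger opening minus 14 mm (40 mm open, 26 mm shut). On the spacer's neck: opening 42 mm, squeeze 20 N or more.
- tongs_tip (a point): Midpoint between the lower ends of the legs, 88 mm below the origin of the tongs. The legs are flat and straight, each 20 mm wide along the tongs' y and 5 mm thick, 50 mm over their outsides when open.
- tongs_ears (a point): Centre of the underside of the flat cross bar (ears) of the tongs, 24 mm above their origin. The bar is 84 mm long along the tongs' y and 12 mm wide, and hangs in the notches of the stand.
- tongs_stand: Fixed stand: base plate 70 x 104 x 6 mm, origin at the centre of its underside; two posts at own y = +-34 mm (34 mm along x, 10 mm along y), notched on top. The ears of the tongs lie in the notches and the legs hang between the posts: the tongs' origin is then 102 mm straight above the stand's and the axes agree, or differ by half a turn.
- stand_notch (a point): Midpoint between the two notch floors of the stand, 126 mm above its origin. Each notch has about 2 mm to spare on both sides of the ears at its floor; its cheeks flare outward up to 142 mm.
- well_block: Fixed grey storage block 76 x 120 x 100 mm with two deep open wells, origin at the centre of its underside. The wells are 60 mm along own x and 48 mm along own y, centred at y = +28 and -28 mm; floor 8 mm above the origin, mouth at 100 mm. Either well may hold the spacer.
- spacer: Aluminium spacer, 60 mm tall, 110 g: square body 44 x 44 x 40 mm, on top of it a square neck 28 x 28 x 20 mm, round through bore 18 mm. Origin at the centre of its underside, z along the bore, x and y square to its flats. It stands upright on the floor of one well, its sides nearly along the block's, with its neck 48 to 68 mm above the bench and so 32 mm or more below the mouth.
- mat: Fixed dark square rubber rest mat 110 x 110 x 4 mm, origin at the centre of its underside; its top is 4 mm above the bench.
- spindle_drive: Fixed spindle drive: white housing 80 x 80 x 32 mm with a round steel seat (54 mm across), top 36 mm above the origin (centre of the housing's underside), and on its axis an upright shaft 15 mm in diameter with a conical nose (7 mm across at its end), ending 92 mm above the origin. The spacer goes on any way turned. Keep clear of the 158 mm high reader to its left and the monitor behind.
- amber_reagent: Small reagent bottle, 36 mm across and 75 mm tall, standing in the other well; origin at the centre of its underside. Stays there.
- sample_box: Bystander: cryo box 68 x 68 x 50 mm on the bench on the drive's side; origin at the centre of its underside.
- slide_case: Bystander: slide mailer 30 x 85 x 34 mm on the bench on the drive's side; origin at the centre of its underside.
- cooler_block: Bystander: small metal block 45 x 65 x 25 mm on the bench on the drive's side; origin at the centre of its underside.
Not all that is in view belongs to the job. Leave any brown or yellow look-alike of the tongs_stand alone.

How it is judged:
By the outcome, as a careful person would: the job done as asked, in the order asked, and still so for the second after the job is handed in, with the robot touching nothing.
It also fails if it takes over 72 s, if anything falls off the work surface, if the arm or the gripper's body presses on something with over 40 N, if the wrist force passes 120 N, or if a joint passes its speed limit or range.

## Robot

A 7-joint arm with a two-finger parallel gripper is mounted at the origin on a cart in front of the work surface, level with it; the furniture and walls round the work are solid. World frame = base frame: x ahead of the robot, y to its left, z up, the work surface at z = 0. Lengths are in m, angles in degrees, forces in N, time in s.
With the tool pointing down it reaches from about 0.425 to 0.875 m from the base axis. Payload 4.7 kg.
Tool frame: the origin (TCP) lies at the very end of the fingers, on their centre line; the grasp point (between the pads) lies env.grip_point_offset behind it (env.grip_point_offset is the distance from the TCP to the grasp point, in m); z points along the fingers, y is the direction in which the jaws open and shut (so a half turn about z gives the same grasp; the last joint's range is limited). The gripper opens to 87 mm and grips with 3 to 60 N. Pads are 19 mm wide; open, the fingers measure 117 mm over their backs; the gripper's body (75 mm by 190 mm) begins 51 mm behind the grasp point.
Start: joints at [74.834, 18.392, -4.016, 83.108, 1.295, 78.541, -3.26], TCP at [0.179, -0.625, 0.223] pointing down, gripper open.
Joint ranges: [-163.93, 163.93], [-17.29, 119.83], [-79.2, 71.16], [3.27, 140.29], [-89.18, 269.18], [5.43, 117.66], [-154.24, 154.24]. Speed limits (degrees/s): [147.25, 147.25, 180, 180, 180, 180, 180].

## Interface

Orientations are given as [roll, pitch, yaw] about the fixed x, y, z axes, in that order (R = Rz(yaw) Ry(pitch) Rx(roll)).
In Python, from cell import env gives the robot as it stands.
- The arm moves only by the tool send_rows, never from a script. Its argument "plan" is a list of rows, each a list of 7 numbers: the finger opening in mm, from 0 to 87, then the shift along the tool's x, y, z in mm, then the turn, a rotation vector about the tool's x, y, z in rad. A call has 1 to 12 rows; each row shifts and turns the commanded pose from where the row before left it, along the tool's axes as they then stand; what a row does not reach is not made up. A row lasts 1/10 s, in which the tool goes at most 50 mm and 8.59 degrees, less where a joint would pass 70% of its speed; a pose out of reach is approached as far as the arm can. A call is refused whole if a number of a shift passes 50 or a number of a turn 0.15, either way. A call with a gripper value outside its range is refused whole. The fingers move at their own pace and stop on an object; "grip_force" is the grip in N (left out, the last holds). Time passes only in rows, so rows that do not move let the fingers close. It gives the time, the measured TCP pose, the force and the opening at its end, in the units of the state.
- env.get_obs(): the state, without advancing time (a new reading comes with each control period).
- env.read_camera(name): name is "scene" or "top" or "wrist"; returns the picture (480x640x3 uint8, red, green, blue); there is no depth.
- env.get_calibration(name): a dict with "fx", "fy", "cx", "cy" (pixels), "k1" (the pictures are not rectified: a ray, as slopes to the right and down, at radius r is drawn at 1 + k1 r^2 times it, then the intrinsics apply), "extrinsics" (4x4, takes a point from camera to world coordinates). Camera axes: x right, y down, z forward; pixel columns grow to the right and rows downward; lengths in m; the calibration is good to about 2 mm. A picture is of the moment at which its call begins: read the wrist's pose just before it. get_calibration takes no time and is no camera call; for the wrist camera it gives the pose at the moment of the call.
- env.sign_off(): hands the job in, once; it reports no verdict.
Trained networks look in the newest picture that a camera, given by its name, has taken for a name from the list of things; names that differ only in an ending like _2 or _b are one class to them, and where a whole thing is asked for, a point or a joint stands for the part that bears it (a point fixed in the world has none). Each returns a list of dicts, best first, with "confidence" (0 to 1); they miss things now and then, are a little off and sometimes report something else, mostly with a low value. They report only what shows in the picture. A call takes as long as a camera call. They do not tell look-alikes from the thing itself.
- env.regions_of(camera, query): "region" (480x640 bool, what is visible of it) and "rect" ([left, top, right, bottom] in pixels, round what is visible of it).
The state is a dict: "time_s": time; "qpos": joint angles; "joint_velocities": joint speeds; "effort": joint torques, N m; "tool_pos": TCP position; "tool_rot": TCP orientation; "force": force on the tool from outside, world axes, zero at the start; "wrist_torque": the same for the moment, N m; "grip_width": finger opening in m.
Only numpy, scipy, OpenCV 4.12 (cv2) and the standard library are available. Lean on these libraries where they do the work, as an engineer would, in place of code of your own. Each camera call takes 0.05 s, during which the arm holds its last target. There are 200 camera calls.

## Working session

There is one attempt and no reset: what is moved stays moved. The work goes in short steps, Python scripts to look and compute and a tool call to move; the robot and the scene stay as the last step left them, time stands still between calls to the robot, and variables do not carry over. Pictures are saved under pics/ and viewed, about 8 in all and at most 12, crops included, and the job is handed in when it is done.

Besides the shell and the picture viewer there is one more tool, called after ">>>" as name(argument=value, ...) on one line, values as JSON. send_rows: Moves the arm, as the interface text tells. Its arguments: {"type":"object","properties":{"plan":{"type":"array"},"grip_force":{"type":"number"}},"required":["plan"]}

```bash
ls; mkdir -p pics; python3 - <<'E'
from cell import env
import cv2,numpy as np
print(env.grip_point_offset, env.get_obs())
for c in ("scene","top"):
    im=env.read_camera(c); cv2.imwrite(f"pics/{c}0.png",im[:,:,::-1])
    k=env.get_calibration(c); print(c,k)
    for q in ["tongs","tongs_stand","well_block","spacer","mat","spindle_drive","amber_reagent","sample_box","slide_case","cooler_block"]:
        try:
            r=env.regions_of(c,q)
            print(q,[(round(d["confidence"],2),[int(v) for v in d["rect"]]) for d in r][:3])
        except Exception as e: print(q,e)
E
```

```text
pics
0.0187 {'time_s': 0.0, 'qpos': array([74.83340283, 18.43912166, -4.0155378 , 83.17493982,  1.29401803,
       78.53983347, -3.25987231]), 'joint_velocities': array([ 0.02456196, -0.09360789, -0.02450138,  0.05957061,  0.08282172,
       -0.01864281, -0.05394925]), 'effort': array([-5.38191744e-04, -4.91286349e+01, -4.04133406e-01, -3.12525237e+01,
       -6.38177013e-02,  4.37792810e-02,  1.85533945e-04]), 'tool_pos': array([ 0.17869185, -0.62438418,  0.22146047]), 'tool_rot': array([-1.79891292e+02,  4.74745743e-03,  1.59762898e+01]), 'force': array([ 0.23121675,  0.04896379, -0.470455  ]), 'wrist_torque': array([-0.04310823, -0.00331345, -0.0227012 ]), 'grip_width': 0.0869606162258542}
scene {'fx': 578.1267733964323, 'fy': 578.1267733964323, 'cx': 311.65318832220845, 'cy': 231.2214706213035, 'k1': -0.1152507906698378, 'extrinsics': array([[-0.80842174, -0.38582636,  0.44451356, -0.29247034],
       [-0.58859551,  0.53388723, -0.60705828,  0.95605061],
       [-0.00310103, -0.7523978 , -0.65870171,  1.19500831],
       [ 0.        ,  0.        ,  0.        ,  1.        ]])}
ton
[... 643 characters left out ...]
-0.07575185],
       [ 0.00468879, -0.17492925, -0.98456984,  1.33194056],
       [ 0.        ,  0.        ,  0.        ,  1.        ]])}
tongs [(0.93, [123, 234, 158, 260])]
tongs_stand [(0.84, [102, 287, 159, 319]), (0.72, [124, 233, 180, 266]), (0.72, [173, 295, 223, 318])]
well_block [(0.61, [123, 237, 162, 260]), (0.58, [171, 156, 226, 201]), (0.26, [454, 208, 489, 228])]
spacer [(0.52, [181, 169, 193, 182])]
mat [(0.66, [199, 229, 244, 265]), (0.3, [181, 169, 190, 181])]
spindle_drive [(0.64, [389, 233, 418, 261])]
amber_reagent []
sample_box [(0.58, [458, 244, 494, 278])]
slide_case [(0.64, [454, 209, 487, 229]), (0.6, [374, 190, 391, 208])]
cooler_block [(0.59, [370, 192, 392, 211])]
```

```bash
cat > h.py <<'E'
import numpy as np, cv2
from cell import env
def ray(k,uv):
    K=np.array([[k["fx"],0,k["cx"]],[0,k["fy"],k["cy"]],[0,0,1.]])
    p=cv2.undistortPoints(np.array(uv,float).reshape(-1,1,2),K,np.array([k["k1"],0,0,0.])).reshape(-1,2)
    T=k["extrinsics"]; d=np.c_[p,np.ones(len(p))]@T[:3,:3].T
    return T[:3,3],d
def atz(k,uv,z):
    o,d=ray(k,uv); z=np.broadcast_to(z,(len(d),))
    return o+d*((z-o[2])/d[:,2])[:,None]
def proj(k,P):
    T=np.linalg.inv(k["extrinsics"]); p=np.atleast_2d(P)@T[:3,:3].T+T[:3,3]; s=p[:,:2]/p[:,2:]
    s=s*(1+k["k1"]*(s**2).sum(1,keepdims=True))
    return s*[k["fx"],k["fy"]]+[k["cx"],k["cy"]]
E
python3 - <<'E'
import cv2
a=cv2.imread("pics/top0.png")[140:340,90:510]; b=cv2.imread("pics/scene0.png")[150:420,150:440]
cv2.imwrite("pics/top0c.png",cv2.resize(a,(800,381),interpolation=2))
cv2.imwrite("pics/scene0c.png",cv2.resize(b,(640,596),interpolation=2))
from h import *
k=env.get_calibration("top")
for n,r,z in [("tongsbox",(123,234,158,260),.14),("green?",(102,287,159,319),.14),("c",(173,295,223,318),.14),("well",(171,156,226,201),.1),("mat",(199,229,244,265),.004),("drive",(389,233,418,261),.034)]:
    print(n,atz(k,[((r[0]+r[2])/2,(r[1]+r[3])/2)],z).round(3))
E
```

```text
tongsbox [[0.421 0.365 0.14 ]]
green? [[0.281 0.382 0.14 ]]
c [[0.272 0.213 0.14 ]]
well [[0.613 0.234 0.1  ]]
mat [[0.442 0.186 0.004]]
drive [[ 0.434 -0.321  0.034]]
```

View pics/top0c.png

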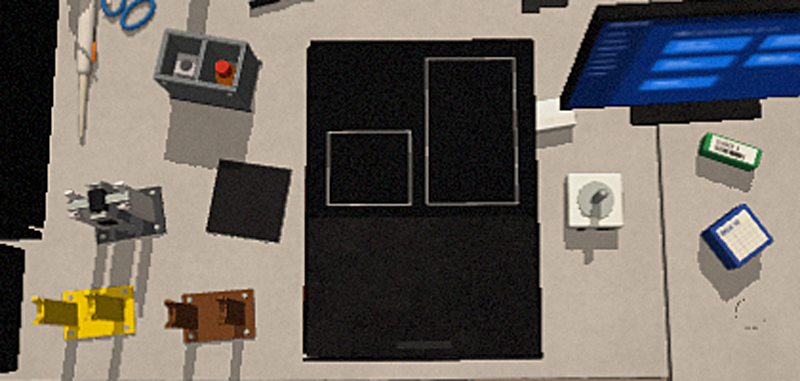

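View pics/scene0c.png

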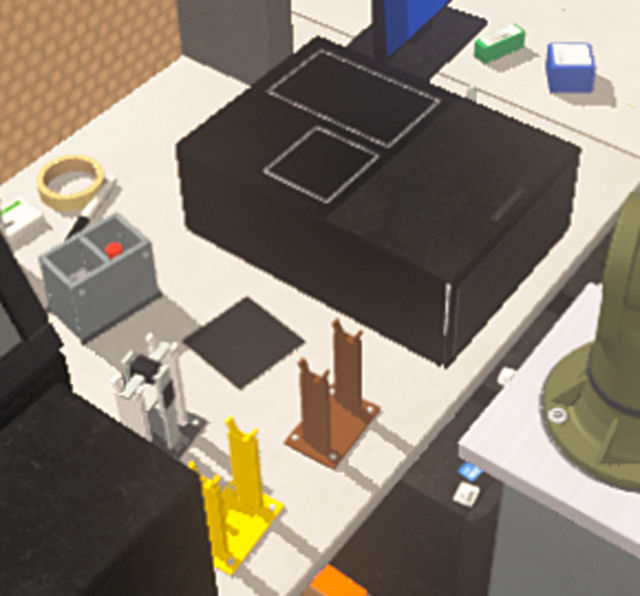

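The top view (crop factor 1.905, offset 90,140) gives:
- Tongs in the grey stand at top px (141,247). The yellow (130,303) and brown (198,306) stands are empty look-alikes. The grey one holds the tongs, so it is the one meant.
- Spacer in the left (+y) well at (187,175), and the red-capped bottle in the right well at (207,177).
- Mat at (221,247) and drive at (402,245).

I'll travel by way of the drive and look from the wrist camera there.

```bash
python3 - <<'E'
from h import *
k=env.get_calibration("top")
c=lambda x,y:(90+x/1.905,140+y/1.905)
P={"mon_left_low":(560,105),"mon_top_left":(600,8),"monbase":(632,120),"white":(575,120),"reader_r":(541,355),"reader_rt":(533,40),"reader_l":(305,355),"reader_lt":(310,40),"leftA_r":(40,235),"leftA_top":(62,0),"leftB_r":(25,372),"leftB_t":(25,247)}
for n,p in P.items():
    print(n,*[atz(k,[c(*p)],z)[0,:2].round(3) for z in (0,.158,.3)])
w=env.get_calibration("wrist");o=env.get_obs()
print(w["fx"],w["k1"],w["extrinsics"].round(3),o["tool_pos"])
E
```

```text
mon_left_low [ 0.591 -0.277] [ 0.548 -0.253] [ 0.51  -0.231]
mon_top_left [ 0.746 -0.344] [ 0.684 -0.312] [ 0.629 -0.283]
monbase [ 0.567 -0.385] [ 0.527 -0.348] [ 0.491 -0.315]
white [ 0.568 -0.299] [ 0.528 -0.272] [ 0.491 -0.248]
reader_r [ 0.22  -0.238] [ 0.221 -0.219] [ 0.222 -0.201]
reader_rt [ 0.694 -0.239] [ 0.639 -0.219] [ 0.589 -0.202]
reader_l [0.222 0.102] [0.223 0.081] [0.223 0.062]
reader_lt [0.696 0.103] [0.641 0.082] [0.591 0.063]
leftA_r [0.398 0.497] [0.378 0.429] [0.36  0.368]
leftA_top [0.764 0.489] [0.701 0.422] [0.644 0.362]
leftB_r [0.199 0.506] [0.203 0.437] [0.206 0.375]
leftB_t [0.38  0.519] [0.362 0.448] [0.346 0.385]
352.61771906940334 -0.030443294839763997 [[ 0.276 -0.932 -0.233  0.242]
 [-0.961 -0.268 -0.067 -0.607]
 [ 0.     0.243 -0.97   0.385]
 [ 0.     0.     0.     1.   ]] [ 0.17887125 -0.62492199  0.22255766]
```

>>> send_rows(plan=[[87,0,0,-30,0,0,-0.1],[87,20,0,-30,0,0,-0.14],[87,30,0,-30,0,0,-0.14],[87,40,0,-20,0,0,-0.14],[87,40,0,-10,0,0,-0.14],[87,0,0,0,0,0,-0.14],[87,0,0,0,0,0,-0.14],[87,0,0,0,0,0,-0.14],[87,0,0,0,0,0,-0.14],[87,0,0,0,0,0,-0.06],[87,0,0,0,0,0,0]])

```text
time_s: 2.2
tool_pos: [0.283, -0.5495, 0.3426]
tool_rot: [-180.0, 0.0, 89.3]
force: [0.5, 0.3, 0.4]
grip_width: 0.0869
```

>>> send_rows(plan=[[87,44,22,0,0,0,0],[87,44,22,0,0,0,0],[87,44,22,0,0,0,0],[87,44,22,0,0,0,0],[87,34,12,0,0,0,-0.01],[87,0,0,0,0,0,0],[87,0,0,0,0,0,0]])

```text
time_s: 2.9
tool_pos: [0.3858, -0.3403, 0.3431]
tool_rot: [180.0, 0.1, 89.9]
force: [-0.4, -1.0, -0.7]
grip_width: 0.0871
```

```bash
cat >> h.py <<'E'
def shot(name,qs,show=None):
    o=env.get_obs(); k=env.get_calibration("wrist"); im=env.read_camera("wrist")
    cv2.imwrite(f"pics/{name}.png",im[:,:,::-1]); np.save(f"pics/{name}.npy",k,allow_pickle=True)
    print(o["time_s"],o["tool_pos"].round(4),o["tool_rot"].round(2),k["extrinsics"][:3,3].round(3))
    for q in qs:
        for d in env.regions_of("wrist",q)[:3]:
            print(q,round(d["confidence"],2),[int(v) for v in d["rect"]])
            np.save(f"pics/{name}_{q}.npy",d["region"]) if d is not None else 0
    return im,k
def tri(ka,ua,kb,ub):
    o1,d1=ray(ka,[ua]);o2,d2=ray(kb,[ub]);d1=d1[0];d2=d2[0]
    s=np.linalg.lstsq(np.c_[d1,-d2],o2-o1,rcond=None)[0]; a=o1+s[0]*d1;b=o2+s[1]*d2
    return (a+b)/2,np.linalg.norm(a-b)
E
python3 - <<'E'
from h import *
shot("drive1",["spindle_drive"])
t=env.get_calibration("top");s=env.get_calibration("scene")
c=lambda x,y:(90+x/1.905,140+y/1.905); e=lambda x,y:(150+x/2.207,150+y/2.207)
print("Bcorner",tri(t,c(25,247),s,e(197,492)))
print("readercheck",tri(t,c(305,355),s,e(445,363)),tri(t,c(541,355),s,e(578,150)))
a=cv2.imread("pics/drive1.png");b=cv2.imread("pics/scene0.png")[60:260,220:480]
cv2.imwrite("pics/mix1.png",np.hstack([cv2.resize(a,(480,360)),cv2.resize(b,(310,360))]))
E
```

```text
2.9 [ 0.3858 -0.3403  0.3431] [1.7999e+02 9.0000e-02 8.9910e+01] [ 0.386 -0.274  0.505]
spindle_drive 0.64 [333, 146, 392, 209]
Bcorner (array([0.33126045, 0.45013488, 0.10580485]), np.float64(0.08153725695512147))
readercheck (array([0.21662198, 0.09481563, 0.03345171]), np.float64(0.012231218446162623)) (array([ 0.21914003, -0.22060684,  0.14775471]), np.float64(0.003305374864385311))
```

View pics/mix1.png

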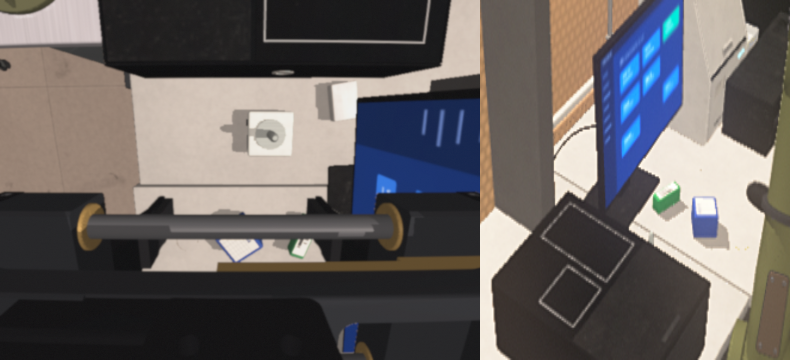

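```bash
python3 - <<'E'
from h import *
t=env.get_calibration("top");s=env.get_calibration("scene");w=env.get_calibration("wrist")
c=lambda x,y:(90+x/1.905,140+y/1.905)
print("mon",tri(t,c(560,105),w,(476,129)))
print("drive",atz(w,[(360.5,178)],.032),"rect c",atz(w,[(333,146),(392,209)],.032))
print(atz(w,[(363,177)],.092))
a=cv2.imread("pics/drive1.png")[120:230,310:430]
g=cv2.cvtColor(a,cv2.COLOR_BGR2GRAY)
_,m=cv2.threshold(g,200,255,0)
n,l,st,ce=cv2.connectedComponentsWithStats(m); i=1+st[1:,4].argmax(); 
pts=np.argwhere(l==i)[:,::-1].astype(np.float32)
r=cv2.minAreaRect(pts);print(r); 
print("box",atz(w,cv2.boxPoints(r)+[310,120],.032).round(4),atz(w,[np.add(r[0],(310,120))],.032))
E
```

```text
mon (array([ 0.56373093, -0.26103544,  0.09358409]), np.float64(0.004946676901465458))
drive [[ 0.43926223 -0.32018863  0.032     ]] rect c [[ 0.40242689 -0.27855247  0.032     ]
 [ 0.48318091 -0.36224491  0.032     ]]
[[ 0.43525548 -0.31340291  0.092     ]]
((52.0, 58.0), (58.0, 60.0), 90.0)
box [[ 0.4011 -0.2824  0.032 ]
 [ 0.4797 -0.2826  0.032 ]
 [ 0.4831 -0.3595  0.032 ]
 [ 0.4015 -0.3592  0.032 ]] [[ 0.44126219 -0.3201946   0.032     ]]
```

>>> send_rows(plan=[[87,45,8,0,0,0,0],[87,50,10,0,0,0,0],[87,50,10,0,0,0,0],[87,50,10,0,0,0,0],[87,50,10,0,0,0,0],[87,50,10,0,0,0,0],[87,50,10,0,0,0,0],[87,50,10,0,0,0,0],[87,50,10,0,0,0,0],[87,40,10,0,0,0,0],[87,0,0,0,0,0,0],[87,0,0,0,0,0,0]])

```text
time_s: 4.2
tool_pos: [0.4835, 0.1356, 0.3423]
tool_rot: [-179.9, -0.1, 89.9]
force: [-0.2, -0.9, -0.8]
grip_width: 0.0872
```

```bash
python3 - <<'E'
from h import *
im,k=shot("left1",["tongs","tongs_stand","well_block","spacer","mat","amber_reagent"])
cv2.imwrite("pics/left1v.png",im[:,:,::-1])
E
```

```text
4.2 [0.4835 0.1356 0.3423] [-1.7994e+02 -5.0000e-02  8.9860e+01] [0.484 0.202 0.505]
tongs 0.49 [261, 0, 293, 14]
tongs_stand 0.75 [133, 2, 198, 31]
tongs_stand 0.72 [86, 76, 202, 166]
tongs_stand 0.59 [246, 0, 309, 61]
well_block 0.7 [394, 39, 504, 165]
spacer 0.92 [430, 67, 462, 103]
mat 0.65 [251, 108, 340, 198]
mat 0.57 [246, 0, 310, 63]
amber_reagent 0.94 [421, 121, 452, 148]
```

View pics/left1v.png

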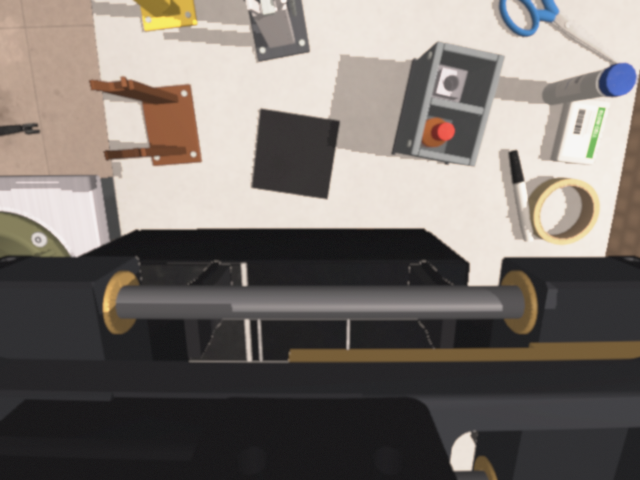

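>>> send_rows(plan=[[87,45,-20,0,0,0,0],[87,45,-20,0,0,0,0],[87,40,-20,0,0,0,0],[87,5,0,0,0,0,0],[87,0,0,0,0,0,0]])

```text
time_s: 5.05
tool_pos: [0.4226, 0.2726, 0.3427]
tool_rot: [179.9, 0.0, 90.1]
force: [0.1, -0.0, 0.9]
grip_width: 0.0873
```

```bash
python3 - <<'E'
from h import *
im,k=shot("left2",["tongs","tongs_stand","tongs_ears"])
a=im[:,:,::-1][0:320].copy()
b=cv2.imread("pics/scene0.png")[230:480,60:300]
b=cv2.resize(b,(288,300))
cv2.imwrite("pics/left2v.png",np.vstack([cv2.resize(a,(600,300)),np.hstack([b,np.zeros((300,312,3),np.uint8)])]))
k1=np.load("pics/left1.npy",allow_pickle=True).item()
P=atz(k1,[(438,43),(503,52),(477,165),(413,157)],.1);print("block",P.round(4),P.mean(0))
print("mat",atz(k1,[(261,109),(340,121),(329,199),(252,187)],.004).round(4))
im1=cv2.imread("pics/left1.png"); m=np.load("pics/left1_spacer.npy"); 
r=cv2.minAreaRect(np.argwhere(m)[:,::-1].astype(np.float32));print(r,atz(k1,cv2.boxPoints(r),.068).round(4),atz(k1,[r[0]],.068))
E
```

```text
5.05 [0.4226 0.2726 0.3427] [1.7995e+02 3.0000e-02 9.0070e+01] [0.422 0.339 0.505]
tongs 0.69 [298, 73, 352, 159]
tongs_stand 0.97 [292, 70, 350, 164]
tongs_stand 0.93 [151, 32, 248, 137]
tongs_stand 0.71 [161, 187, 250, 284]
tongs_ears 0.74 [299, 71, 352, 158]
block [[0.6084 0.3061 0.1   ]
 [0.6787 0.298  0.1   ]
 [0.6622 0.1791 0.1   ]
 [0.5886 0.1878 0.1   ]] [0.63448813 0.24277477 0.1       ]
mat [[0.4042 0.2485 0.004 ]
 [0.5111 0.2326 0.004 ]
 [0.4967 0.1257 0.004 ]
 [0.3873 0.143  0.004 ]]
((448.91180419921875, 83.85294342041016), (29.34680938720703, 33.22737503051758), 14.03624439239502) [[0.6136 0.2565 0.068 ]
 [0.6206 0.2918 0.068 ]
 [0.6544 0.2844 0.068 ]
 [0.6479 0.2488 0.068 ]] [[0.63410267 0.27056073 0.068     ]]
```

View pics/left2v.png

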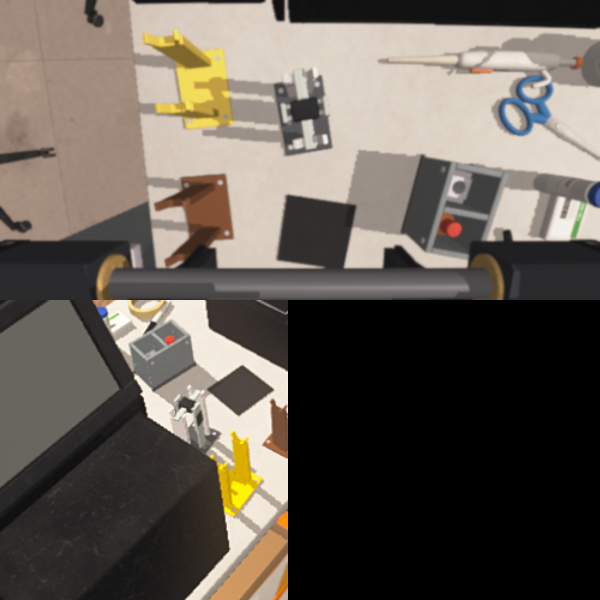

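```bash
python3 - <<'E'
from h import *
k=np.load("pics/left2.npy",allow_pickle=True).item(); t=env.get_calibration("top")
for z in (0,.1,.2,.3,.4): print(z,atz(k,[(307,23),(450,22),(620,27),(280,20)],z)[:,:2].round(3).tolist(),atz(t,[(111,263)],z)[0,:2].round(3))
im=cv2.imread("pics/left2.png")
c=cv2.resize(im[60:175,280:370],None,fx=6,fy=6,interpolation=cv2.INTER_CUBIC)
k1=np.load("pics/left1.npy",allow_pickle=True).item(); 
d=cv2.resize(cv2.imread("pics/left1.png")[30:180,390:510],None,fx=4.4,fy=4.4,interpolation=cv2.INTER_CUBIC)[:600]
h=min(c.shape[0],d.shape[0],600)
c=c[:h,:270*2];d=d[:h]
v=np.hstack([c,d]);print(v.shape); cv2.imwrite("pics/z.png",cv2.resize(v,(800,int(800*h/v.shape[1]))))
def toz(m):
    r=cv2.minAreaRect(np.argwhere(m)[:,::-1].astype(np.float32)); return r
for n in ("tongs_ears","tongs"):
    r=toz(np.load(f"pics/left2_{n}.npy"));print(n,r,atz(k,[r[0]],.128).round(4))
E
```

```text
0 [[0.406, 0.492], [0.592, 0.495], [0.822, 0.494], [0.371, 0.495]] [0.399 0.498]
0.1 [[0.409, 0.462], [0.559, 0.464], [0.743, 0.463], [0.381, 0.464]] [0.386 0.455]
0.2 [[0.413, 0.431], [0.525, 0.433], [0.664, 0.433], [0.391, 0.433]] [0.373 0.411]
0.3 [[0.416, 0.401], [0.491, 0.402], [0.584, 0.402], [0.402, 0.402]] [0.361 0.368]
0.4 [[0.419, 0.371], [0.458, 0.371], [0.505, 0.371], [0.412, 0.371]] [0.348 0.325]
(600, 1068, 3)
tongs_ears ((324.9362487792969, 116.16679382324219), (52.856346130371094, 78.54275512695312), 20.924501419067383) [[0.4281 0.3664 0.128 ]]
tongs ((324.76837158203125, 116.29074096679688), (53.10909652709961, 79.01905822753906), 20.725557327270508) [[0.4279 0.3663 0.128 ]]
```

View pics/z.png

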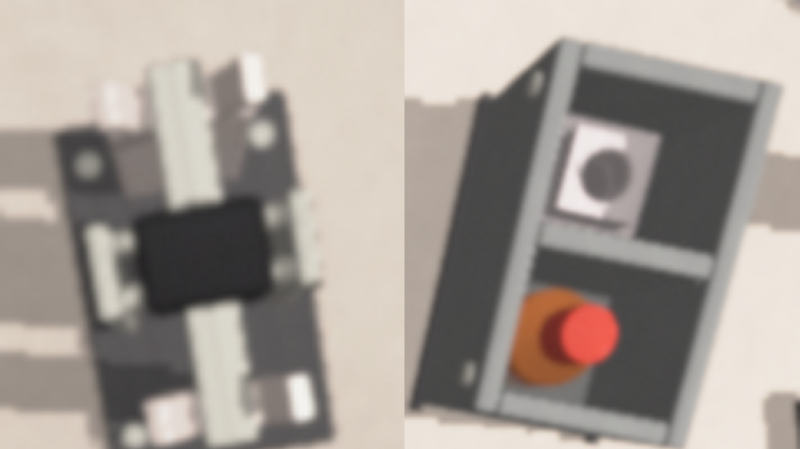

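```bash
python3 - <<'E'
from h import *
k=np.load("pics/left2.npy",allow_pickle=True).item();k1=np.load("pics/left1.npy",allow_pickle=True).item()
L=lambda P:[(280+x/4.494,60+y/4.494) for x,y in P]; R=lambda P:[(390+(x-404.5)/3.296,30+y/3.296) for x,y in P]
ang=lambda a,b:np.degrees(np.arctan2(*(b-a)[1::-1])).round(2)
B=atz(k,L([(133,212),(262,198),(272,295),(147,314)]),.14);print("bridge",B.round(4).tolist(),B.mean(0),ang(B[0],B[1]),ang(B[2],B[1]),ang(B[3],B[0]))
E=atz(k,L([(175,60),(228,445)]),.134);print("ears",E,ang(E[1],E[0]),np.linalg.norm(E[0]-E[1]),E.mean(0))
S=atz(k,L([(55,135),(108,445),(283,95),(333,435)]),.006);print("base",ang(S[1],S[0]),ang(S[3],S[2]))
W=atz(k1,R([(565,38),(780,85),(683,445),(478,407)]),.1);print("blk",W.round(4).tolist(),W.mean(0),[ang(W[i],W[j]) for i,j in ((0,1),(3,0),(2,1),(3,2))])
N=atz(k1,R([(575,118),(662,133),(632,238),(548,212)]),.068);print("body+neck?",N.round(4).tolist())
N=atz(k1,R([(606,173)]),.068);print("bore",N)
E
```

```text
bridge [[0.4127, 0.374, 0.14], [0.4409, 0.3769, 0.14], [0.4434, 0.3565, 0.14], [0.4157, 0.3524, 0.14]] [0.42820544 0.36495143 0.14      ] 6.05 96.97 97.95
ears [[0.42187013 0.40618112 0.134     ]
 [0.43417162 0.32362789 0.134     ]] 98.48 0.08346473216343651 [0.42802088 0.36490451 0.134     ]
base 99.42 99.86
blk [[0.609, 0.3075, 0.1], [0.6801, 0.2943, 0.1], [0.6594, 0.1791, 0.1], [0.5876, 0.1917, 0.1]] [0.63402582 0.24316383 0.1       ] [np.float64(-10.52), np.float64(79.5), np.float64(79.78), np.float64(-9.95)]
body+neck? [[0.6243, 0.2901, 0.068], [0.6554, 0.2855, 0.068], [0.6477, 0.2503, 0.068], [0.6169, 0.2589, 0.068]]
bore [[0.63659364 0.27207788 0.068     ]]
```

>>> send_rows(plan=[[87,40,3,20,0,0,0],[87,40,3,30,0,0,0],[87,12.4,0,40,0,0,0],[87,0,0,40,0,0,-0.08],[87,0,0,30,0,0,-0.067],[87,0,0,0,0,0,0],[87,0,0,0,0,0,0]])

```text
time_s: 5.95
tool_pos: [0.4303, 0.3629, 0.1829]
tool_rot: [-180.0, -0.0, 98.1]
force: [0.0, 0.4, 0.7]
grip_width: 0.0872
```

```bash
python3 - <<'E'
from h import *
im,k=shot("t3",["tongs"])
cv2.imwrite("pics/t3v.png",im[:,:,::-1])
p=proj(k,[(.428,.365,.14),(.428,.365,.0)]);print(p)
E
```

```text
5.95 [0.4303 0.3629 0.1829] [-179.96   -0.     98.1 ] [0.421 0.428 0.345]
[[316.40262921 252.04002548]
 [317.71466995 210.11654333]]
```

View pics/t3v.png

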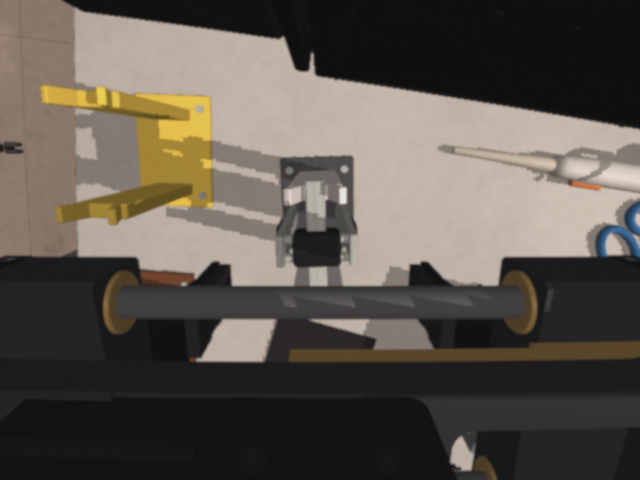

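>>> send_rows(plan=[[87,3,-2,20,0,0,0],[87,0,0,30,0,0,0],[87,0,0,30,0,0,0],[87,0,0,20,0,0,0],[87,0,0,0,0,0,0],[70,0,0,0,0,0,0],[58,0,0,0,0,0,0],[50,0,0,0,0,0,0],[48,0,0,0,0,0,0],[48,0,0,0,0,0,0]], grip_force=15)

```text
time_s: 7.05
tool_pos: [0.4272, 0.3666, 0.0831]
tool_rot: [180.0, -0.0, 98.3]
force: [0.2, 0.3, -1.1]
grip_width: 0.0547
```

>>> send_rows(plan=[[47,0,0,0,0,0,0],[47,0,0,0,0,0,0],[47,0,0,0,0,0,0],[47,0,0,0,0,0,0]])

```text
time_s: 7.45
tool_pos: [0.4273, 0.3666, 0.0829]
tool_rot: [180.0, -0.0, 98.3]
force: [-0.1, -0.5, 4.3]
grip_width: 0.0472
```

>>> send_rows(plan=[[47,0,0,-10,0,0,0],[47,0,0,-20,0,0,0],[47,0,0,-30,0,0,0],[47,0,0,-40,0,0,0],[47,0,0,-40,0,0,0],[47,0,0,-20,0,0,0],[47,0,0,-7,0,0,0],[47,0,0,0,0,0,0]])

```text
time_s: 8.25
tool_pos: [0.4269, 0.3665, 0.2498]
tool_rot: [180.0, 0.0, 98.3]
force: [-0.2, -1.3, -0.5]
grip_width: 0.0474
```

```bash
python3 - <<'E'
import numpy as np
o=np.array([.4273,.3666]);yaw=np.radians(98.3)
# target pose just south of the well for a look
for t in [(.637,.271)]:
    d=np.array(t)-o; print(d@[np.cos(yaw),np.sin(yaw)]*1000, d@[np.sin(yaw),-np.cos(yaw)]*1000)
E
```

```text
-124.87016078489754 193.70310515206987
```

>>> send_rows(plan=[[47,-17,15,0,0,0,0],[47,-32,30,0,0,0,0],[47,-32,30,0,0,0,0],[47,-32,30,0,0,0,0],[47,-32,30,0,0,0,0],[47,-28,26,0,0,0,0],[47,-14.5,12.3,0,0,0,0.06],[47,0,0,0,0,0,0.14],[47,0,0,0,0,0,0.12],[47,0,0,0,0,0,0],[47,0,0,0,0,0,0]])

```text
time_s: 9.35
tool_pos: [0.6248, 0.2058, 0.2479]
tool_rot: [-179.9, 0.1, 80.2]
force: [0.5, -0.5, -1.2]
grip_width: 0.047
```

```bash
python3 - <<'E'
from h import *
im,k=shot("w4",["spacer","well_block","tongs_tip"])
m=np.load("pics/w4_spacer.npy"); ys,xs=np.where(m); print(xs.min(),xs.max(),ys.min(),ys.max())
a=im[:,:,::-1]; cx=int((xs.min()+xs.max())/2)
c=a[max(0,ys.min()-60):ys.max()+130, cx-110:cx+110]; print("off",cx-110,max(0,ys.min()-60),c.shape)
f=590/c.shape[0]; f=min(f,790/c.shape[1]);print(f); cv2.imwrite("pics/w4v.png",cv2.resize(c,None,fx=f,fy=f,interpolation=cv2.INTER_CUBIC))
E
```

```text
9.35 [0.6248 0.2058 0.2479] [-1.7988e+02  9.0000e-02  8.0180e+01] [0.636 0.271 0.41 ]
spacer 0.97 [296, 120, 341, 167]
well_block 0.55 [278, 100, 367, 242]
well_block 0.27 [255, 220, 382, 348]
tongs_tip 0.71 [252, 219, 382, 350]
297 342 120 166
off 209 60 (236, 220, 3)
2.5
```

View pics/w4v.png

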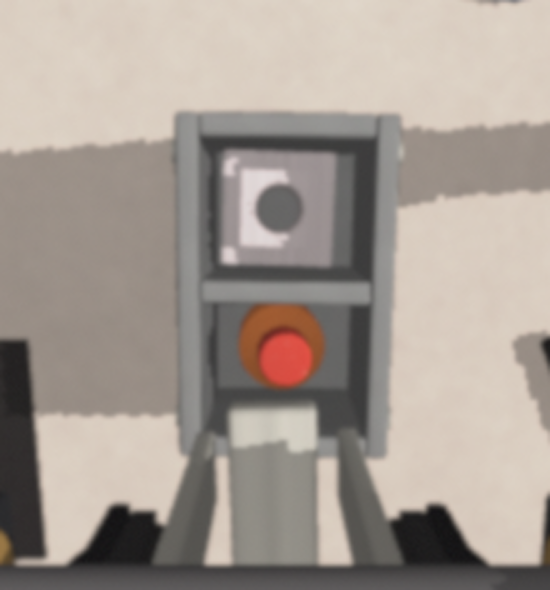

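```bash
python3 - <<'E'
from h import *
k=np.load("pics/w4.npy",allow_pickle=True).item()
C=lambda P:[(209+x/2.5,60+y/2.5) for x,y in P]
o=np.array([.6248,.2058]);y=np.radians(80.2)
X=np.array([np.cos(y),np.sin(y)]);Y=np.array([np.sin(y),-np.cos(y)])
def show(n,P): P=P[:,:2]; print(n,P.mean(0).round(4),[( round(float((p-o)@X)*1000,1),round(float((p-o)@Y)*1000,1)) for p in P], "mean",((P.mean(0)-o)@X*1000).round(1),((P.mean(0)-o)@Y*1000).round(1))
show("body",atz(k,C([(219,150),(335,152),(332,267),(220,265)]),.048))
show("bore",atz(k,C([(279,208)]),.068))
show("rim",atz(k,C([(178,113),(400,116),(385,455),(180,455)]),.1))
show("well",atz(k,C([(200,135),(376,137),(370,282),(202,282)]),.1))
E
```

```text
body [0.6357 0.2711] [(89.0, -23.0), (88.2, 22.6), (43.5, 22.1), (44.3, -23.2)] mean 66.2 -0.4
bore [0.6368 0.2714] [(66.7, 0.6)] mean 66.7 0.6
rim [0.6342 0.2429] [(97.6, -33.2), (96.7, 41.0), (-20.9, 39.4), (-21.0, -35.5)] mean 38.1 2.9
well [0.6393 0.2702] [(90.6, -26.0), (89.9, 33.1), (41.7, 32.3), (41.6, -26.2)] mean 66.0 3.3
```

>>> send_rows(plan=[[48,30,0,0,0,0,0.01],[48,30,0,0,0,0,0],[48,6.4,0,15,0,0,0],[48,0,0,30,0,0,0],[48,0,0,0,0,0,0],[48,0,0,0,0,0,0]])

```text
time_s: 10.15
tool_pos: [0.6374, 0.27, 0.2039]
tool_rot: [-179.9, 0.1, 79.4]
force: [1.1, 0.1, -1.3]
grip_width: 0.0482
```

```bash
python3 - <<'E'
from h import *
im,k=shot("w5",[])
a=im[:,:,::-1][180:400,200:460]
cv2.imwrite("pics/w5v.png",cv2.resize(a,None,fx=2.5,fy=2.5,interpolation=cv2.INTER_CUBIC))
E
```

```text
10.15 [0.6374 0.27   0.2039] [-1.7993e+02  9.0000e-02  7.9370e+01] [0.65  0.335 0.366]
```

View pics/w5v.png

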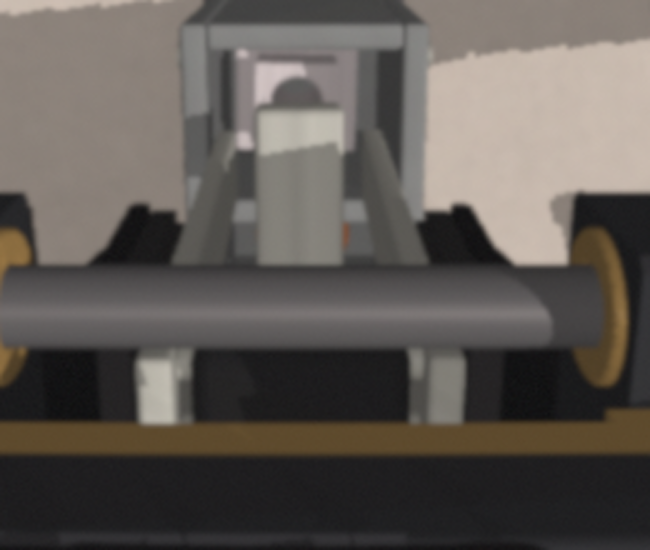

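>>> send_rows(plan=[[48,1,-1.2,15,0,0,0],[48,0,0,20,0,0,0],[48,0,0,15,0,0,0],[48,0,0,0,0,0,0],[48,0,0,0,0,0,0]])

```text
time_s: 10.7
tool_pos: [0.6365, 0.2723, 0.1546]
tool_rot: [-180.0, 0.0, 79.4]
force: [0.3, 0.7, -1.3]
grip_width: 0.0483
```

>>> send_rows(plan=[[48,0,0,8,0,0,0],[48,0,0,8,0,0,0],[48,0,0,8,0,0,0],[48,0,0,5,0,0,0],[48,0,0,3.5,0,0,0],[48,0,0,0,0,0,0],[48,0,0,0,0,0,0]])

```text
time_s: 11.4
tool_pos: [0.6365, 0.2726, 0.1222]
tool_rot: [180.0, -0.0, 79.4]
force: [-0.6, 0.3, -1.9]
grip_width: 0.048
```

Clean descent with no contact force. Squeeze.

>>> send_rows(plan=[[40,0,0,0,0,0,0],[40,0,0,0,0,0,0],[40,0,0,0,0,0,0],[40,0,0,0,0,0,0],[40,0,0,0,0,0,0]], grip_force=40)

```text
time_s: 11.9
tool_pos: [0.6366, 0.2726, 0.1225]
tool_rot: [180.0, -0.0, 79.4]
force: [-0.4, -0.2, 0.7]
grip_width: 0.0405
```

>>> send_rows(plan=[[40,0,0,0,0,0,0],[40,0,0,-3,0,0,0],[40,0,0,-6,0,0,0],[40,0,0,-12,0,0,0],[40,0,0,-20,0,0,0],[40,0,0,-20,0,0,0],[40,0,0,-20,0,0,0],[40,0,0,-15,0,0,0],[40,0,0,0,0,0,0],[40,0,0,0,0,0,0]])

```text
time_s: 12.9
tool_pos: [0.6364, 0.2724, 0.218]
tool_rot: [180.0, 0.0, 79.4]
force: [-0.4, 0.2, -2.2]
grip_width: 0.0412
```

```bash
python3 - <<'E'
from h import *
im,k=shot("w6",["spacer"])
a=im[:,:,::-1][180:400,200:460]
cv2.imwrite("pics/w6v.png",cv2.resize(a,None,fx=2.5,fy=2.5,interpolation=cv2.INTER_CUBIC))
fs=[env.get_obs()["force"][2]];print(fs)
E
```

```text
12.9 [0.6364 0.2724 0.218 ] [1.7999e+02 2.0000e-02 7.9400e+01] [0.648 0.338 0.38 ]
spacer 0.6 [288, 204, 350, 274]
[np.float64(-2.1303582364138984)]
```

View pics/w6v.png

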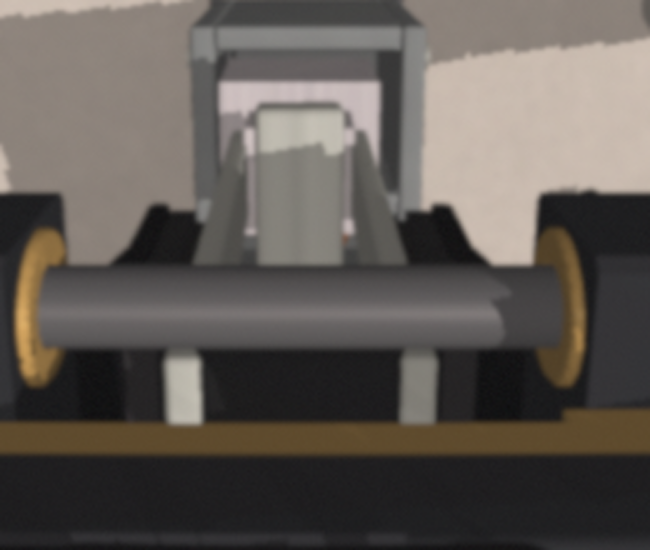

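Spacer's body (crop 220–380, 80–) rose with the tongs out of the well. I lift clear and go to the mat.

>>> send_rows(plan=[[40,0,0,-25,0,0,0],[40,0,0,-25,0,0,0],[40,-10,-15,0,0,0,0],[40,-22,-34,0,0,0,0],[40,-25,-38,0,0,0,0],[40,-25,-38,0,0,0,0],[40,-18,-28,0,0,0,0],[40,-10.4,-16,0,0,0,-0.06],[40,0,0,0,0,0,-0.08],[40,0,0,0,0,0,-0.045],[40,0,0,0,0,0,0],[40,0,0,0,0,0,0]])

```text
time_s: 14.2
tool_pos: [0.4497, 0.1949, 0.2675]
tool_rot: [-179.9, 0.0, 89.9]
force: [0.6, -0.2, -2.0]
grip_width: 0.0404
```

>>> send_rows(plan=[[40,0,0,20,0,0,0],[40,0,0,35,0,0,0],[40,0,0,35,0,0,0],[40,0,0,25,0,0,0],[40,0,0,15,0,0,0],[40,0,0,8,0,0,0],[40,0,0,2,0,0,0],[40,0,0,0,0,0,0],[40,0,0,0,0,0,0]])

```text
time_s: 15.1
tool_pos: [0.4509, 0.1954, 0.1292]
tool_rot: [179.9, -0.0, 90.0]
force: [0.6, 0.3, -1.6]
grip_width: 0.0403
```

>>> send_rows(plan=[[40,0,0,4,0,0,0],[40,0,0,3,0,0,0],[40,0,0,1.5,0,0,0],[40,0,0,1,0,0,0],[40,0,0,0,0,0,0]])

```text
time_s: 15.6
tool_pos: [0.45, 0.195, 0.1185]
tool_rot: [-180.0, 0.0, 90.0]
force: [-0.0, -0.0, -3.1]
grip_width: 0.0405
```

>>> send_rows(plan=[[40,0,0,0.5,0,0,0],[40,0,0,0.5,0,0,0],[40,0,0,0,0,0,0]])

```text
time_s: 15.9
tool_pos: [0.4503, 0.1952, 0.1184]
tool_rot: [180.0, 0.0, 90.0]
force: [-1.5, -1.8, 5.4]
grip_width: 0.0406
```

Contact (+5 N over the carried weight). Open the tongs to the carrying width and lift.

>>> send_rows(plan=[[44,0,0,0,0,0,0],[47,0,0,0,0,0,0],[49,0,0,0,0,0,0],[49,0,0,0,0,0,0],[49,0,0,0,0,0,0],[49,0,0,0,0,0,0]], grip_force=15)

```text
time_s: 16.5
tool_pos: [0.45, 0.195, 0.1175]
tool_rot: [-180.0, 0.0, 90.0]
force: [-0.0, -0.4, -1.6]
grip_width: 0.049
```

>>> send_rows(plan=[[49,0,0,-4,0,0,0],[49,0,0,-8,0,0,0],[49,0,0,-15,0,0,0],[48,0,0,-35,0,0,0],[48,0,0,-40,0,0,0],[48,0,0,-30,0,0,0],[48,15,-3,0,0,0,0],[48,40,-5,0,0,0,0],[48,45,-5,0,0,0,0],[48,40,-5,0,0,0,0],[48,25,-4,0,0,0,0],[48,6.6,-0.8,0,0,0,0]])

```text
time_s: 17.7
tool_pos: [0.4251, 0.3705, 0.2509]
tool_rot: [-180.0, -0.2, 90.3]
force: [-0.1, -0.0, -1.7]
grip_width: 0.0483
```

>>> send_rows(plan=[[48,0,0,0,0,0,-0.05],[48,0,0,0,0,0,-0.065],[48,0,0,0,0,0,-0.03],[48,0,0,0,0,0,0],[48,0,0,0,0,0,0]])

```text
time_s: 18.2
tool_pos: [0.4277, 0.366, 0.2499]
tool_rot: [180.0, 0.0, 98.2]
force: [-0.0, -0.3, -0.4]
grip_width: 0.0481
```

```bash
python3 - <<'E'
from h import *
for c in ("scene","top"):
    im=env.read_camera(c); cv2.imwrite(f"pics/{c}7.png",im[:,:,::-1]); k=env.get_calibration(c)
    print(c,proj(k,[(.45,.195,.004),(.45,.195,.064)]).round(1).tolist())
    for q in ("spacer","mat"): print(q,[(round(d["confidence"],2),[int(v) for v in d["rect"]]) for d in env.regions_of(c,q)][:3])
E
```

```text
scene [[257.3, 305.6], [255.8, 290.6]]
spacer [(0.92, [249, 288, 269, 313])]
mat [(0.93, [229, 286, 289, 327]), (0.54, [364, 159, 387, 177])]
top [[218.3, 244.3], [213.9, 240.6]]
spacer [(0.66, [205, 238, 226, 252])]
mat [(0.93, [196, 226, 243, 267])]
```

>>> send_rows(plan=[[48,0,0,20,0,0,0],[48,0,0,35,0,0,0],[48,0,0,40,0,0,0],[48,0,0,30,0,0,0],[48,0,0,15,0,0,0],[48,0,0,3,0,0,0],[48,0,0,0,0,0,0]])

```text
time_s: 19.2
tool_pos: [0.4275, 0.3673, 0.1073]
tool_rot: [180.0, -0.0, 98.3]
force: [-0.8, -0.1, -0.9]
grip_width: 0.0478
```

```bash
python3 - <<'E'
from h import *
im,k=shot("t8",["tongs","tongs_stand"])
a=im[:,:,::-1][120:400,200:460]
cv2.imwrite("pics/t8v.png",cv2.resize(a,None,fx=2.1,fy=2.1,interpolation=cv2.INTER_CUBIC))
E
```

```text
19.2 [0.4275 0.3673 0.1073] [ 1.7997e+02 -4.0000e-02  9.8320e+01] [0.418 0.433 0.27 ]
tongs 0.92 [254, 221, 386, 347]
tongs_stand 0.8 [268, 164, 367, 285]
```

View pics/t8v.png

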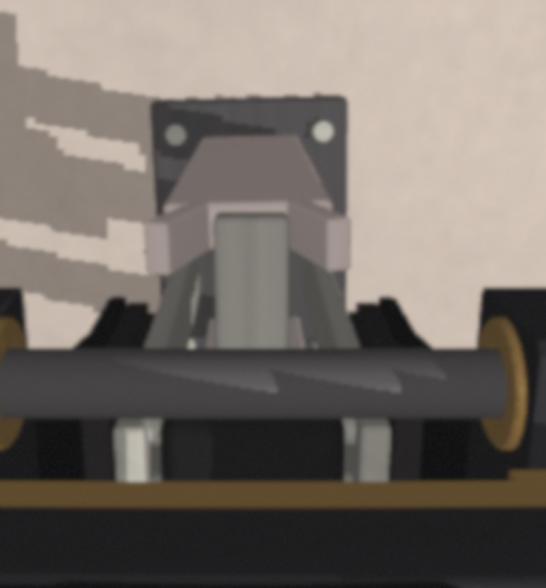

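Tongs are held. The ears (crop x 215–288) line up with the notch (209–290). I lower and watch the force.

>>> send_rows(plan=[[48,0,0,6,0,0,0],[48,0,0,6,0,0,0],[48,0,0,5,0,0,0],[48,0,0,4,0,0,0],[48,0,0,2,0,0,0],[48,0,0,0,0,0,0]])

```text
time_s: 19.95
tool_pos: [0.4272, 0.3666, 0.0833]
tool_rot: [-180.0, 0.0, 98.3]
force: [0.0, 0.1, -1.9]
grip_width: 0.0482
```

>>> send_rows(plan=[[48,0,0,0.7,0,0,0],[48,0,0,0.7,0,0,0],[48,0,0,0,0,0,0]])

```text
time_s: 20.25
tool_pos: [0.4277, 0.3669, 0.0829]
tool_rot: [179.9, -0.0, 98.3]
force: [0.3, -1.4, 3.5]
grip_width: 0.048
```

Ears resting in the notches. Release gently, retreat upward.

>>> send_rows(plan=[[52,0,0,0,0,0,0],[56,0,0,0,0,0,0],[64,0,0,0,0,0,0],[76,0,0,0,0,0,0],[87,0,0,0,0,0,0],[87,0,0,0,0,0,0],[87,0,0,0,0,0,0]])

```text
time_s: 20.95
tool_pos: [0.4271, 0.3666, 0.082]
tool_rot: [-180.0, 0.0, 98.3]
force: [-0.7, -0.1, 0.1]
grip_width: 0.0841
```

>>> send_rows(plan=[[87,0,0,-10,0,0,0],[87,0,0,-25,0,0,0],[87,0,0,-35,0,0,0],[87,0,0,-40,0,0,0],[87,0,0,-40,0,0,0.03],[87,0,0,-10,0,0,0.115],[87,-40,2,0,0,0,0],[87,-45,6,0,0,0,0],[87,-45,8,0,0,0,0],[87,-45,7,0,0,0,0],[87,-40,0,0,0,0,0],[87,0,0,0,0,0,0]])

```text
time_s: 22.15
tool_pos: [0.4513, 0.1446, 0.2425]
tool_rot: [179.9, 0.4, 89.4]
force: [0.2, -0.9, 0.3]
grip_width: 0.0869
```

```bash
python3 - <<'E'
from h import *
im,k=shot("m9",["spacer","mat","tongs","tongs_ears"])
print(proj(k,[(.45,.195,.064),(.428,.366,.134)]))
m=np.load("pics/m9_spacer.npy"); r=cv2.minAreaRect(np.argwhere(m)[:,::-1].astype(np.float32)); print(r,atz(k,[r[0]],.05))
for q in("tongs",):
    m=np.load(f"pics/m9_{q}.npy"); r=cv2.minAreaRect(np.argwhere(m)[:,::-1].astype(np.float32)); print(r,atz(k,[r[0]],.128))
a=im[:,:,::-1][60:320,200:460]
cv2.imwrite("pics/m9v.png",cv2.resize(a,None,fx=2.2,fy=2.2,interpolation=cv2.INTER_CUBIC))
E
```

```text
22.15 [0.4513 0.1446 0.2425] [179.9    0.38  89.35] [0.452 0.212 0.404]
spacer 0.8 [295, 138, 339, 183]
mat 0.8 [259, 106, 371, 217]
[[317.33468003 159.93369654]
 [280.04983975 -99.6447863 ]]
((317.0, 160.0), (44.0, 44.0), 90.0) [[0.44960226 0.19424543 0.05      ]]Traceback (most recent call last):
  File "<stdin>", line 6, in <module>
    fid = stack.enter_context(open(os.fspath(file), "rb"))
                              ~~~~^^^^^^^^^^^^^^^^^^^^^^^
FileNotFoundError: [Errno 2] No such file or directory: 'pics/m9_tongs.npy'
```

>>> send_rows(plan=[[87,30,-1,0,0,0,-0.01],[87,20,0,20,0,0,0],[87,0,0,35,0,0,0],[87,0,0,40,0,0,0],[87,0,0,35,0,0,0],[87,0,0,0,0,0,0],[87,0,0,0,0,0,0]])

```text
time_s: 23.1
tool_pos: [0.4484, 0.2038, 0.1127]
tool_rot: [-179.9, -0.1, 90.8]
force: [0.6, 0.6, 1.5]
grip_width: 0.0866
```

```bash
python3 - <<'E'
from h import *
a=cv2.imread("pics/top0.png"); im=env.read_camera("top")[:,:,::-1]; cv2.imwrite("pics/top10.png",im)
for q in ("tongs","tongs_stand"): print(q,[(round(d["confidence"],2),[int(v) for v in d["rect"]]) for d in env.regions_of("top",q)][:3])
d=cv2.absdiff(a,im)[225:270,118:185].max(2); print("diff>40:",(d>40).sum(), d.mean())
E
```

```text
tongs [(0.57, [121, 236, 158, 264]), (0.4, [138, 233, 152, 243]), (0.32, [374, 190, 392, 210])]
tongs_stand [(0.77, [126, 235, 175, 268]), (0.7, [103, 285, 156, 315])]
diff>40: 872 36.80132669983416
```

>>> send_rows(plan=[[87,-8.8,1.6,10,0,0,0.014],[87,0,0,0,0,0,0],[87,0,0,0,0,0,0],[87,0,0,0,0,0,0]])

```text
time_s: 23.65
tool_pos: [0.4509, 0.1926, 0.1024]
tool_rot: [180.0, 0.0, 89.7]
force: [-0.2, -0.9, 0.2]
grip_width: 0.087
```

>>> send_rows(plan=[[87,2,-0.5,20,0,0,0],[87,0,0,30,0,0,0],[87,0,0,25,0,0,0],[87,0,0,13,0,0,0],[87,0,0,0,0,0,0],[87,0,0,0,0,0,0],[87,0,0,0,0,0,0]])

```text
time_s: 24.35
tool_pos: [0.4513, 0.1954, 0.0154]
tool_rot: [179.9, -0.0, 89.8]
force: [0.0, -0.6, 0.4]
grip_width: 0.0869
```

>>> send_rows(plan=[[65,0,-0.8,0,0,0,0],[50,0,0,0,0,0,0],[46,0,0,0,0,0,0],[40,0,0,0,0,0,0],[40,0,0,0,0,0,0],[40,0,0,0,0,0,0],[40,0,0,0,0,0,0],[40,0,0,0,0,0,0],[40,0,0,0,0,0,0]], grip_force=25)

```text
time_s: 25.25
tool_pos: [0.4495, 0.1948, 0.0142]
tool_rot: [180.0, 0.0, 89.8]
force: [0.4, -0.7, 0.4]
grip_width: 0.0439
```

```bash
python3 - <<'E'
from h import *
shot("g11",["spacer"])
E
```

```text
25.25 [0.4495 0.1948 0.0142] [1.800e+02 1.000e-02 8.977e+01] [0.45  0.261 0.176]
spacer 0.94 [264, 239, 372, 351]
```

>>> send_rows(plan=[[40,0,0,-5,0,0,0],[40,0,0,-15,0,0,0],[40,0,0,-30,0,0,0],[40,0,0,-45,0,0,0],[40,0,0,-45,0,0,0],[40,0,0,-45,0,0,0],[40,0,0,-40,0,0,0],[40,0,0,-20,0,0,0],[40,0,0,0,0,0,0],[40,-15,0,0,0,0,0],[40,-30,0,0,0,0,0],[40,-45,-1,0,0,0,0]])

```text
time_s: 26.55
tool_pos: [0.447, 0.1067, 0.2584]
tool_rot: [-180.0, -0.0, 90.1]
force: [1.2, -1.3, -2.0]
grip_width: 0.0442
```

>>> send_rows(plan=[[40,-45,-1,0,0,0,0],[40,-45,-1,0,0,0,0],[40,-45,-1,0,0,0,0],[40,-45,-1,0,0,0,0],[40,-45,-1,0,0,0,0],[40,-45,-1,0,0,0,0],[40,-45,-1,0,0,0,0],[40,-45,-1,0,0,0,0],[40,-45,-1,0,0,0,0],[40,-40,-1,0,0,0,0],[40,-20,0,0,0,0,0],[40,0,0,0,0,0,0]])

```text
time_s: 27.75
tool_pos: [0.4347, -0.3626, 0.2573]
tool_rot: [-179.9, -0.1, 89.5]
force: [0.6, 0.4, -1.4]
grip_width: 0.0441
```

>>> send_rows(plan=[[40,0,4,0,0,0,0.008],[40,0,0,0,0,0,0],[40,0,0,0,0,0,0]])

```text
time_s: 28.05
tool_pos: [0.4411, -0.3581, 0.2595]
tool_rot: [180.0, 0.0, 89.5]
force: [-0.1, -0.4, -1.0]
grip_width: 0.0435
```

```bash
python3 - <<'E'
from h import *
im,k=shot("d12",["spindle_drive","spacer"])
g=cv2.cvtColor(im,cv2.COLOR_RGB2GRAY)
m=np.load("pics/d12_spindle_drive.npy").astype(np.uint8)
c=max(cv2.findContours(m,0,1)[0],key=cv2.contourArea); r=cv2.minAreaRect(c)
print(r,atz(k,cv2.boxPoints(r),.032).round(4).tolist(),atz(k,[r[0]],.032))
x,y,w,h=cv2.boundingRect(c); s=4; sub=cv2.resize(g[y-5:y+h+5,x-5:x+w+5],None,fx=s,fy=s,interpolation=2)
R=.027*k["fx"]/(k["extrinsics"][2,3]-.036)*s
ci=cv2.HoughCircles(cv2.medianBlur(sub,5),cv2.HOUGH_GRADIENT,1,30,param1=60,param2=18,minRadius=int(R*.85),maxRadius=int(R*1.15))
if ci is not None:
    for a in ci[0][:4]:
        p=(a[0]/s+x-5-.375,a[1]/s+y-5-.375); print("seat",p,a[2]/R,atz(k,[p],.036))
print("pred shaft top",proj(k,[(.44,-.32,.092),(.44,-.32,.036)]),(x,y,w,h))
_,mm=cv2.threshold(g[y-8:y+h+8,x-8:x+w+8],0,255,cv2.THRESH_OTSU); 
st=cv2.resize(g[y-6:y+h+6,x-6:x+w+6],(40,40),interpolation=3)
print("\n".join("".join("%3d"%(v//3) for v in row) for row in st[::2,::2]))
E
```

```text
28.05 [ 0.4411 -0.3581  0.2595] [1.80e+02 1.00e-02 8.95e+01] [ 0.442 -0.292  0.422]
spindle_drive 0.97 [279, 132, 355, 204]
spacer 0.79 [264, 239, 373, 348]
((316.7181396484375, 168.90269470214844), (76.2757568359375, 73.61735534667969), 1.3019527196884155) [[0.3944, -0.3576, 0.032], [0.399, -0.2783, 0.032], [0.4803, -0.2807, 0.032], [0.4797, -0.3603, 0.032]] [[ 0.43838381 -0.31830403  0.032     ]]
pred shaft top [[317.98880005 175.17998538]
 [318.20017072 170.73129321]] (279, 132, 77, 75)
 67 67 67 67 67 67 66 67 68 67 67 67 67 67 67 67 67 67 67 67
 56 56 56 57 57 57 57 56 57 57 56 56 56 58 63 63 65 65 66 66
 46 46 59 76 76 76 77 76 76 76 77 77 77 77 77 77 77 77 76 67
 46 46 61 79 79 79 79 79 79 79 79 79 79 79 79 79 79 79 78 67
 46 46 59 79 79 79 79 79 78 78 78 78 79 79 79 79 79 79 78 67
 46 41 55 79 79 79 75 66 66 68 68 68 69 76 79 79 79 79 78 66
 46 42 54 79 79 73 62 66 66 66 66 66 66 66 74 79 79 79 77 66
 45 45 54 78 78 63 66 66 66 67 67 67 67 67 67 77 79 79 77 67
 46 46 50 65 63 57 58 59 64 64 65 67 67 67 67 70 79 79 77 67
 46 46 48 59 59 48 47 47 47 39 35 53 67 67 67 68 79 79 76 67
 46 46 48 59 59 47 46 46 46 34 48 51 66 67 67 67 78 79 75 66
 46 46 48 76 66 51 50 51 48 43 67 59 65 67 67 68 79 79 75 67
 46 46 48 78 74 64 66 66 66 40 51 51 67 67 67 70 79 79 75 67
 46 45 47 78 78 64 66 66 66 66 63 66 67 67 67 77 79 79 74 67
 45 45 47 77 78 76 67 66 66 66 66 66 66 66 74 78 79 79 74 67
 45 45 46 78 78 78 78 73 67 67 66 67 69 74 79 79 79 78 74 67
 45 45 47 77 78 78 78 78 78 77 77 77 78 78 78 78 78 78 74 67
 58 57 54 77 78 78 78 78 78 78 78 78 78 78 78 78 78 79 73 66
 65 66 64 69 69 69 68 69 69 69 69 69 69 69 68 68 68 69 67 66
 66 66 66 66 66 66 66 66 66 66 66 66 66 66 67 67 66 67 66 66
```

```bash
cat > seat.py <<'E'
from h import *
from scipy.optimize import least_squares
def seat(name):
    im=cv2.imread(f"pics/{name}.png"); k=np.load(f"pics/{name}.npy",allow_pickle=True).item()
    m=np.load(f"pics/{name}_spindle_drive.npy").astype(np.uint8); g=cv2.cvtColor(im,cv2.COLOR_BGR2GRAY)
    x,y,w,h=cv2.boundingRect(m); s=4
    b=cv2.resize(g[y-4:y+h+4,x-4:x+w+4],None,fx=s,fy=s,interpolation=cv2.INTER_LINEAR)
    wh=(b>219).astype(np.uint8)
    px=lambda P:np.array(P,float).reshape(-1,2)/s+[x-4-.375,y-4-.375]
    big=max(cv2.findContours(wh,cv2.RETR_EXTERNAL,1)[0],key=cv2.contourArea)
    H=cv2.convexHull(big); r=cv2.minAreaRect(H); B=atz(k,px(cv2.boxPoints(r)),.032)
    print("housing",B.mean(0).round(4),[np.linalg.norm(B[i]-B[i-1]).round(4) for i in (0,1)])
    cs,hi=cv2.findContours(wh,cv2.RETR_CCOMP,cv2.CHAIN_APPROX_NONE)
    Q=np.vstack([c.reshape(-1,2) for c in cs]); W=atz(k,px(Q),.036)[:,:2]; c0=B.mean(0)[:2]
    W=W[abs(np.linalg.norm(W-c0,axis=1)-.027)<.005]
    f=least_squares(lambda p:np.linalg.norm(W-p[:2],axis=1)-p[2],[*c0,.027],loss="soft_l1",f_scale=.0005)
    print("seat",f.x.round(4),len(W),np.median(abs(f.fun)).round(5)); return f.x
E
python3 -c "
from seat import *
seat('d12')
try: seat('drive1')
except Exception as e: print(e)"
```

```text
housing [ 0.4413 -0.3194  0.032 ] [np.float64(0.0756), np.float64(0.0758)]
seat [ 0.4383 -0.3194  0.0277] 546 0.00063
housing [ 0.4421 -0.3194  0.032 ] [np.float64(0.0787), np.float64(0.0753)]
seat [ 0.4385 -0.3193  0.0277] 392 0.00047
```

```bash
python3 - <<'E'
from h import *
g=cv2.cvtColor(cv2.imread("pics/d12.png"),cv2.COLOR_BGR2GRAY); k=np.load("pics/d12.npy",allow_pickle=True).item()
print("cols",308,"..",332)
for r in range(160,188): print(r,"".join("%4d"%v for v in g[r,306:334]))
print(proj(k,[(.439,-.3194,.092),(.439,-.3194,.036),(.4465,-.3194,.08),(.4315,-.3194,.08)]))
E
```

```text
cols 308 .. 332
160  202 202 203 202 202 203 203 203 203 203 203 203 203 203 203 204 203 203 204 204 204 205 205 205 204 204 204 204
161  194 197 198 199 198 199 199 200 200 199 200 199 200 201 202 203 203 202 202 202 202 203 204 204 203 204 203 203
162  175 182 184 184 184 185 184 185 185 185 184 184 187 193 198 199 200 201 200 201 200 201 202 202 202 202 202 202
163  152 156 158 158 159 158 158 158 157 156 153 153 157 172 184 191 195 198 199 200 200 200 200 200 200 200 200 199
164  141 141 142 143 143 143 142 140 135 130 125 121 125 140 157 170 183 194 199 200 200 200 200 200 200 200 200 200
165  141 141 141 141 141 140 138 132 122 113 106 104 106 115 127 142 161 182 195 200 202 203 202 202 201 202 202 201
166  141 142 141 141 141 140 134 122 109 102 100 100 104 109 116 125 141 164 186 197 202 204 204 204 204 204 204 204
167  141 142 141 142 142 138 127 112 103  99 102 106 109 115 120 126 134 149 171 192 202 204 205 204 205 205 205 205
168  141 141 142 141 141 135 120 105 101 103 106 110 118 124 129 134 137 143 161 187 201 205 205 205 206 205 205 206
169  141 141 142 142 140 131 11
[... 1608 characters left out ...]
83  199 199 199 200 200 200 201 200 199 197 194 193 190 192 196 199 201 201 201 202 201 201 201 201 201 201 201 201
184  201 201 201 201 202 202 202 202 202 202 202 202 202 202 203 203 203 203 203 203 203 202 203 202 202 202 203 203
185  202 202 202 202 202 202 201 202 203 203 203 204 203 203 203 203 203 202 202 202 202 202 202 202 202 201 201 202
186  202 201 201 201 201 202 201 202 202 203 202 203 202 202 202 201 201 202 201 200 200 200 201 201 201 200 200 199
187  199 199 200 199 199 199 200 200 200 200 200 200 200 199 200 200 199 198 199 199 199 199 199 199 198 199 199 199
[[316.9037698  174.53611726]
 [317.27011142 170.17778975]
 [324.80748572 173.42186101]
 [309.1775756  173.54820359]]
```

>>> send_rows(plan=[[40,20,-0.7,20,0,0,0],[40,15,-0.6,30,0,0,0],[40,3.5,0,35,0,0,0],[40,0,0,35,0,0,0],[40,0,0,25,0,0,0],[40,0,0,0,0,0,0],[40,0,0,0,0,0,0],[40,0,0,0,0,0,0],[40,0,0,0,0,0,0]])

```text
time_s: 29.1
tool_pos: [0.4405, -0.3224, 0.1161]
tool_rot: [179.9, 0.1, 89.3]
force: [0.8, -0.8, -0.0]
grip_width: 0.0439
```

```bash
python3 -c "
from cell import env
o=env.get_obs();print(o['tool_pos'],o['tool_rot'],o['force'])"
```

```text
[ 0.44046998 -0.32237885  0.11607882] [1.79866467e+02 1.33444607e-01 8.93060745e+01] [ 0.84211485 -0.76998808 -0.01086466]
```

>>> send_rows(plan=[[40,2.2,0,0,0,0,-0.008],[40,0,0,0,0,0,0],[40,0,0,0,0,0,0]])

```text
time_s: 29.4
tool_pos: [0.4396, -0.3194, 0.1146]
tool_rot: [180.0, 0.0, 89.8]
force: [-0.3, 0.7, -1.4]
grip_width: 0.0441
```

>>> send_rows(plan=[[40,0,0,0,0,0,0]])

```text
time_s: 29.5
tool_pos: [0.4394, -0.3195, 0.1143]
tool_rot: [180.0, 0.0, 89.8]
force: [-0.3, 0.4, -1.5]
grip_width: 0.044
```

>>> send_rows(plan=[[40,0,0,0,0,0,0]])

```text
time_s: 29.6
tool_pos: [0.4394, -0.3194, 0.1142]
tool_rot: [-180.0, 0.0, 89.8]
force: [-0.2, 0.2, -1.6]
grip_width: 0.0438
```

>>> send_rows(plan=[[40,0,0.5,5,0,0,0],[40,0,0,5,0,0,0],[40,0,0,5,0,0,0],[40,0,0,4,0,0,0],[40,0,0,0,0,0,0],[40,0,0,0,0,0,0]])

```text
time_s: 30.2
tool_pos: [0.4399, -0.3193, 0.095]
tool_rot: [-180.0, -0.0, 89.8]
force: [-0.7, 0.4, -0.5]
grip_width: 0.0441
```

>>> send_rows(plan=[[40,0,0,3,0,0,0],[40,0,0,3,0,0,0],[40,0,0,3,0,0,0],[40,0,0,3,0,0,0],[40,0,0,0,0,0,0]])

```text
time_s: 30.7
tool_pos: [0.4395, -0.3192, 0.0826]
tool_rot: [-180.0, -0.0, 89.8]
force: [-0.5, -0.4, -1.4]
grip_width: 0.0441
```

>>> send_rows(plan=[[40,0,0,4,0,0,0],[40,0,0,5,0,0,0],[40,0,0,5,0,0,0],[40,0,0,5,0,0,0],[40,0,0,0,0,0,0]])

```text
time_s: 31.2
tool_pos: [0.4393, -0.319, 0.0632]
tool_rot: [-179.9, -0.1, 89.8]
force: [-0.3, -0.6, -0.5]
grip_width: 0.0443
```

>>> send_rows(plan=[[40,0,0,5,0,0,0],[40,0,0,5,0,0,0],[40,0,0,3,0,0,0],[40,0,0,1.5,0,0,0],[40,0,0,0,0,0,0]])

```text
time_s: 31.7
tool_pos: [0.4398, -0.3193, 0.0494]
tool_rot: [-180.0, -0.0, 89.8]
force: [-0.8, -0.6, -0.3]
grip_width: 0.0439
```

>>> send_rows(plan=[[40,0,0,1.2,0,0,0],[40,0,0,0.8,0,0,0],[40,0,0,0.7,0,0,0],[40,0,0,0,0,0,0]])

```text
time_s: 32.1
tool_pos: [0.4399, -0.3194, 0.047]
tool_rot: [-180.0, 0.0, 89.8]
force: [0.0, 0.5, -0.9]
grip_width: 0.0439
```

>>> send_rows(plan=[[40,0,0,0.6,0,0,0],[40,0,0,0.6,0,0,0],[40,0,0,0,0,0,0]])

```text
time_s: 32.4
tool_pos: [0.44, -0.3195, 0.0462]
tool_rot: [-180.0, 0.0, 89.8]
force: [-1.1, 1.0, 2.6]
grip_width: 0.0438
```

>>> send_rows(plan=[[40,0,0,0.5,0,0,0],[40,0,0,0,0,0,0]])

```text
time_s: 32.6
tool_pos: [0.44, -0.3195, 0.0461]
tool_rot: [-180.0, 0.0, 89.8]
force: [-2.3, 1.9, 6.6]
grip_width: 0.0436
```

>>> send_rows(plan=[[46,0,0,0,0,0,0],[50,0,0,0,0,0,0],[56,0,0,0,0,0,0],[64,0,0,0,0,0,0],[70,0,0,0,0,0,0],[70,0,0,0,0,0,0]])

```text
time_s: 33.2
tool_pos: [0.4399, -0.3194, 0.0452]
tool_rot: [-180.0, -0.0, 89.8]
force: [0.0, -0.6, -0.1]
grip_width: 0.068
```

>>> send_rows(plan=[[70,0,0,-10,0,0,0],[70,0,0,-20,0,0,0],[70,0,0,-30,0,0,0],[70,0,0,-40,0,0,0],[70,0,0,-40,0,0,0],[70,0,0,-40,0,0,0],[70,0,0,-20,0,0,0],[70,-30,0,0,0,0,0],[70,-30,0,0,0,0,0],[70,0,0,0,0,0,0],[70,0,0,0,0,0,0]])

```text
time_s: 34.3
tool_pos: [0.4395, -0.3796, 0.2455]
tool_rot: [180.0, -0.0, 89.7]
force: [1.0, 1.5, -0.8]
grip_width: 0.0701
```

```bash
python3 - <<'E'
from h import *
im,k=shot("f13",["spacer","spindle_drive"])
m=np.load("pics/f13_spacer.npy"); r=cv2.minAreaRect(np.argwhere(m)[:,::-1].astype(np.float32)); print(r)
print("exp",proj(k,[(.44,-.3196,.096)]), "body if home",proj(k,[(.418,-.2976,.076),(.462,-.3416,.076)]))
t=env.read_camera("top"); cv2.imwrite("pics/top13.png",t[:,:,::-1]); kt=env.get_calibration("top")
for q in ("tongs","tongs_stand","spacer","well_block","sample_box","amber_reagent"): print(q,[(round(d["confidence"],2),[int(v) for v in d["rect"]]) for d in env.regions_of("top",q)][:3])
a=im[:,:,::-1][70:270,200:440]
b=cv2.imread("pics/top0.png")[215:285,105:195]; c=t[:,:,::-1][215:285,105:195]
z=lambda i,w,h:cv2.resize(i,(w,h),interpolation=cv2.INTER_CUBIC)
cv2.imwrite("pics/fin.png",np.hstack([z(a,420,350),np.vstack([z(b,225,175),z(c,225,175)])]))
print("tongs diff",cv2.absdiff(b,c).max(2)[15:55,15:80].mean())
E
```

```text
34.3 [ 0.4395 -0.3796  0.2455] [ 1.7998e+02 -5.0000e-02  8.9710e+01] [ 0.44  -0.313  0.408]
spacer 0.63 [294, 128, 342, 178]
spindle_drive 0.79 [276, 109, 358, 190]
((319.5, 152.0), (48.0, 47.0), 90.0)
exp [[319.74897516 151.65009388]] body if home [[295.30608526 126.47320176]
 [343.40260376 175.24654421]]
tongs [(0.77, [122, 234, 157, 261]), (0.33, [136, 232, 152, 244]), (0.27, [388, 233, 415, 259])]
tongs_stand [(0.92, [104, 288, 159, 317]), (0.68, [124, 232, 179, 268]), (0.61, [172, 294, 224, 316])]
spacer [(0.89, [396, 234, 414, 254])]
well_block [(0.97, [167, 154, 224, 200]), (0.2, [124, 236, 180, 268])]
sample_box []
amber_reagent [(0.51, [203, 170, 215, 182])]
tongs diff 12.141153846153847
```

View pics/fin.png

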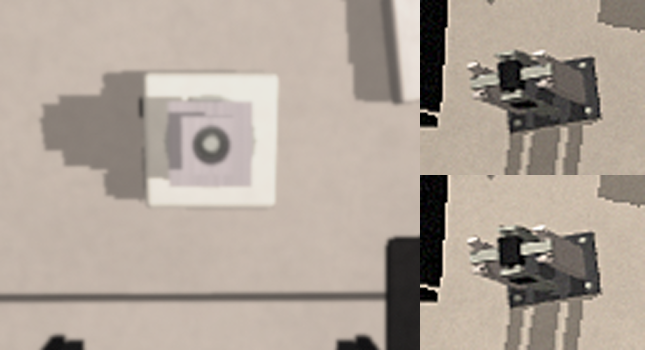

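The wrist view shows the spacer flat on the drive, with the shaft centred in its bore. Its body spans px 294–342, against 295–343 predicted for fully home. The tongs (right, before above after) hang as they did at the start. The robot is clear of everything, so I'm handing in.

```bash
python3 -c "
from cell import env
print(env.get_obs()['time_s'],env.sign_off())"
```

```text
the job is handed in; nothing more can be done
34.8 None
```

The spacer is fully home on the spindle seat and released, and the tongs hang in their grey stand as before. The job was handed in at 34.8 s.

I drew the spacer out of the well with the tongs, stood it on the mat and hung the tongs back. I then took it by its body in the bare gripper and slid it over the shaft.

**Last checks:**
- **Spacer:** its outline was within about 2 px of what fully home predicts, with the shaft centred in the bore. The tool touched down 32 mm higher than it gripped on the mat, which is exactly the height difference between the seat and the mat.
- **Tongs:** the before and after pictures from the top camera look the same.
- **Forces:** no reading at the end of a move passed about 7 N, and the spacer slid down the shaft with no contact until the seat.

**Checks that disagreed or fell short:**
- The grip on the neck read 40.5 mm instead of the expected 42 mm. The next picture showed the spacer had come up with the tongs.
- The network did not find the sample box in the final top picture. The slide case and cooler block were not rechecked at the end, though nothing I did came near the ones I had located; I never identified the cooler block.

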